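# Rotate the tea tins first-in-first-out

## Robot

A 6-joint arm with a two-finger parallel gripper is mounted at the origin on the work surface. World frame = base frame: x ahead of the robot, y to its left, z up, the work surface at z = 0. Lengths are in m, angles in rad, forces in N, time in s.
With the tool pointing down it reaches from about 0.2 to 0.875 m from the base axis. Payload 3.4 kg.
Tool frame: the origin (TCP) lies between the finger pads; the fingertips stand 25 mm ahead of it and the grasp point (between the pads) lies 6 mm ahead of it (r.nose_length is the z of the fingertips in the tool frame, in m); z points along the fingers, y is the line along which they close (so a half turn about z gives the same grasp; the last joint's range is limited). The gripper opens to 94 mm and grips with 3 to 60 N. Pads are 16 mm wide; open, the fingers measure 119 mm over their backs; the gripper's body (75 mm by 177 mm) begins 78 mm behind the grasp point.
Start: joints at [1.193, 0.276, 1.505, -0, 1.361, -0.121], TCP at [0.146, 0.556, 0.23] pointing down, gripper open.
Joint ranges: [-2.89, 2.89], [-0.75, 2.08], [0.22, 2.7], [-1.18, 4.32], [0.11, 2.71], [-2.7, 2.7]. Speed limits (rad/s): [2.57, 2.57, 3.14, 3.14, 3.14, 3.14].

## Interface

Orientations are given as a unit quaternion [w, x, y, z].
In Python, from plant import r, gripper_to, inverse_kinematics, vision, models, telemetry gives the robot as it stands. Calls block until the motion is done:
- r.move_to(position, orientation): joint-space move of the TCP to a pose.
- r.move_l(position, rot=None, vel=0.15, guard=None): straight line of the TCP; rot=None keeps the orientation; vel is the mean speed in m/s. With guard (N) it stops when the force on the tool has changed by that much, and returns True; else False.
- r.movej(angles): joint-space move.
- gripper_to(opening, f_grip=None): finger opening in m; f_grip is the grip in N (None keeps the last); returns when the fingers have stopped.
- r.hold(seconds).
- inverse_kinematics(position, orientation): joint angles nearest the present ones, or None.
- vision.snapshot(name): name is "scene" or "side" or "wrist"; returns the picture (480x640x3 uint8, red, green, blue); there is no depth.
- vision.get_calibration(name): a dict with "fx", "fy", "cx", "cy" (pixels), "D" ([k1, k2, p1, p2, k3] as OpenCV has them; the pictures are not rectified), "position" and "orientation" of the camera in the world. Camera axes: x right, y down, z forward; pixel columns grow to the right and rows downward; lengths in m; the calibration is good to about 2 mm. A picture is of the moment at which its call begins: read the wrist's pose just before it. get_calibration takes no time and is no camera call; for the wrist camera it gives the pose at the moment of the call.
A pose or a line that the arm cannot do raises r.PlanningError and nothing moves.
- r.sign_off(): hands the job in; it is judged then, once.
Trained networks look in the newest picture that a camera, given by its name, has taken for a name from the list of things; names that differ only in an ending like _2 or _b are one class to them, and where a whole thing is asked for, a point or a joint stands for the part that bears it (a point fixed in the world has none). Each returns a list of dicts, best first, with "score" (0 to 1); they miss things now and then, are a little off and sometimes report something else, mostly with a low value. They report only what shows in the picture. A call takes as long as a camera call.
- models.boxes_of(thing, camera): "at" ([x, y, z] in m, in world coordinates, good to about 4 mm: the middle of the surface that is visible of it).
- models.regions_of(thing, camera): "pixels" (480x640 bool, what is visible of it).
- models.mark_of(thing, camera): "at" ([x, y, z] in m, in world coordinates, good to about 4 mm: a listed point, or the origin of a listed thing).
Readings, each from a call of its own:
- telemetry.current_t(): time.
- telemetry.current_joints(): joint angles.
- telemetry.current_dq(): joint speeds.
- telemetry.current_joint_efforts(): joint torques, N m.
- telemetry.current_ee_pos(): TCP position.
- telemetry.current_tool_rot(): TCP orientation.
- telemetry.current_wrist_force(): force on the tool from outside, world axes, zero at the start.
- telemetry.current_torque(): the same for the moment, N m.
- telemetry.current_opening(): finger opening in m.
- telemetry.current_finger_force(): force on a finger pad.
Only numpy, scipy, OpenCV 4.12 (cv2) and the standard library are available. Lean on these libraries where they do the work, as an engineer would, in place of code of your own. Each camera call takes 0.05 s, during which the arm holds its last target. There are 200 camera calls.

## Task

The oldest tea, the green tin, has ended up behind the red and blue tins in the wooden tea lane. Clear the red and blue tins onto the side tray, then bring the green tin forward to the front pad (the lane's open end, nearest the robot), put the blue tin back on the second pad, then the red tin on the third, and only then load the new yellow tin on the last pad by the back stop. Every tin must finish standing upright, centred on its pad and let go; keep the creamer, small wooden bowl and tongs where they are and do not topple any tin.

Things in the scene. Friction and masses are not known exactly. Their poses are not given: they have to be found in the camera images.
- green_tin: green enamelled tea tin, green lid and body with thin brass bands: upright cylinder 52 mm diameter, 92 mm tall, about 0.16 kg. Origin at the centre of its underside, z up its axis. The oldest stock; starts on the lane's third pad, goes to the front pad.
- red_tin: red enamelled tea tin, red lid and body with thin brass bands: upright cylinder 52 mm diameter, 92 mm tall, about 0.16 kg. Origin at the centre of its underside, z up its axis. Starts on the lane's front or second pad; finishes on the third.
- blue_tin: blue enamelled tea tin, blue lid and body with thin brass bands: upright cylinder 52 mm diameter, 92 mm tall, about 0.16 kg. Origin at the centre of its underside, z up its axis. Starts on the lane's front or second pad; finishes on the second.
- yellow_tin: yellow enamelled tea tin, yellow lid and body with thin brass bands: upright cylinder 52 mm diameter, 92 mm tall, about 0.16 kg. Origin at the centre of its underside, z up its axis. New stock; starts on the table at the left or right, goes to the last pad, by the back stop.
- lane: Fixed dark wooden channel, 280 (x) x 82 mm (y), open on top; floor 6 mm thick, side rails 20 mm high, 66 mm apart inside; back stop 45 mm high at +x; open -x end with brass strip faces the robot (within 15 degrees). Four flush round cork pads (56 mm with white ring) at y = 0 and, front to back, x = -96, -32, +32, +96 mm. Origin: centre of underside, z up.
- side_tray: Fixed white tray with blue rim, 200 (x) x 120 mm (y), floor 5 mm thick, rim 12 mm high and 4 mm thick; empty at the start. Two tins fit along its x, e.g. at x = -45 and +45 mm, y = 0. Origin: centre of underside, z up.
- creamer: Bystander: white ceramic creamer, 72 mm diameter, 80 mm tall, loop handle reaching 56 mm out along its +y. Origin at the centre of its underside.
- bowl: Bystander: small light wooden bowl, 110 mm diameter, 50 mm tall. Origin at the centre of its underside.
- tongs: Bystander: steel tongs lying flat, 250 mm long (along their x), 45 mm wide, 12 mm high, black tips at +x. Origin at the middle, on the table.

How it is judged:
By the outcome, as a careful person would: the job done as asked, in the order asked, and still so for the second after the job is handed in, with the robot touching nothing.
It also fails if it takes over 147 s, if anything falls off the work surface, if the arm or the gripper's body presses on something with over 40 N, if the wrist force passes 120 N, or if a joint passes its speed limit or range.

## Working session

There is one attempt and no reset: what is moved stays moved. The work goes in short steps, each a Python script; the robot and the scene stay as the last script left them, time stands still between calls to the robot, and variables do not carry over. Pictures are saved under pics/ and viewed, at most 14 in all, crops included, and the job is handed in when it is done.

```bash
ls; mkdir -p pics
python3 - <<'E'
from plant import *
import cv2
for c in ["scene","side"]:
    im=vision.snapshot(c); cv2.imwrite(f"pics/{c}0.png",im[:,:,::-1])
    for n in ["green_tin","red_tin","blue_tin","yellow_tin","lane","side_tray","creamer","bowl","tongs"]:
        print(c,n,[( [round(x,3) for x in d["at"]],round(d["score"],2)) for d in models.mark_of(n,c)][:2])
    k=vision.get_calibration(c); print(k)
print(telemetry.current_t(), telemetry.current_tool_rot(), r.nose_length)
E
```

```text
pics
scene green_tin [([0.591, 0.123, 0.003], 0.96)]
scene red_tin [([0.476, 0.329, -0.001], 0.74), ([0.464, 0.092, 0.007], 0.66)]
scene blue_tin [([0.528, 0.106, 0.005], 0.71)]
scene yellow_tin [([0.476, 0.326, 0.004], 0.59)]
scene lane [([0.563, 0.117, 0.004], 0.98)]
scene side_tray [([0.552, -0.11, 0.002], 0.68)]
scene creamer [([0.494, -0.315, -0.001], 0.56), ([0.553, -0.106, -0.001], 0.53)]
scene bowl [([0.784, -0.012, 0.002], 0.61)]
scene tongs [([0.554, 0.447, 0.001], 0.56)]
{'fx': 573.914981543099, 'fy': 573.914981543099, 'cx': 316.59682524738787, 'cy': 229.63695146502096, 'D': array([-0.15321041,  0.        ,  0.        ,  0.        ,  0.        ]), 'position': array([1.51871986, 0.4693849 , 0.74377698]), 'orientation': array([-0.2563305 ,  0.48922325,  0.74146033, -0.38104051])}
side green_tin [([0.588, 0.127, 0.005], 0.85)]
side red_tin [([0.499, -0.312, 0.003], 0.56)]
side blue_tin [([0.533, 0.108, 0.008], 0.8)]
side yellow_tin [([0.475, 0.332, 0.002], 0.59)]
side lane [([0.563, 0.117, -0.004], 0.98), ([0.53, 0.11, 0.007], 0.61)]
side side_tray [([0.553, -0.108, 0.002], 0.65)]
side creamer [([0.496, -0.311, -0.0], 0.75)]
side bowl [([0.782, -0.009, 0.001], 0.83)]
side tongs [([0.548, 0.449, -0.006], 0.68)]
{'fx': 598.6115621168999, 'fy': 598.6115621168999, 'cx': 331.52382794206943, 'cy': 244.79875283554503, 'D': array([0.00648324, 0.        , 0.        , 0.        , 0.        ]), 'position': array([0.60718112, 1.18985432, 0.99653788]), 'orientation': array([ 2.17127004e-04, -3.85501304e-03,  9.09410998e-01, -4.15880666e-01])}
1.0 [-3.44336774e-07  1.28050680e-01  9.91767624e-01  5.50130056e-05] 0.025
```

View pics/scene0.png

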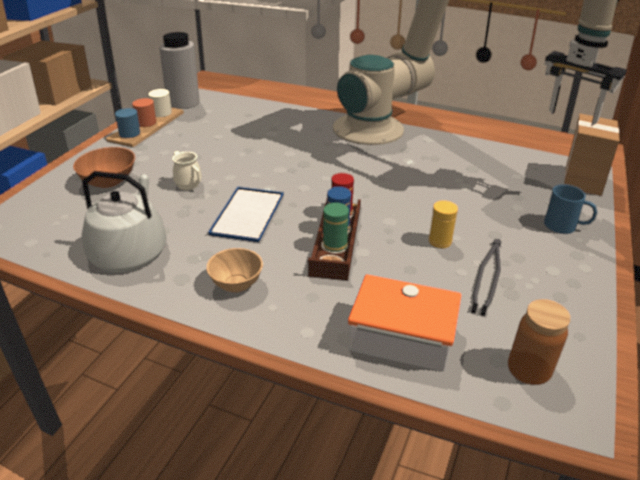

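View pics/side0.png

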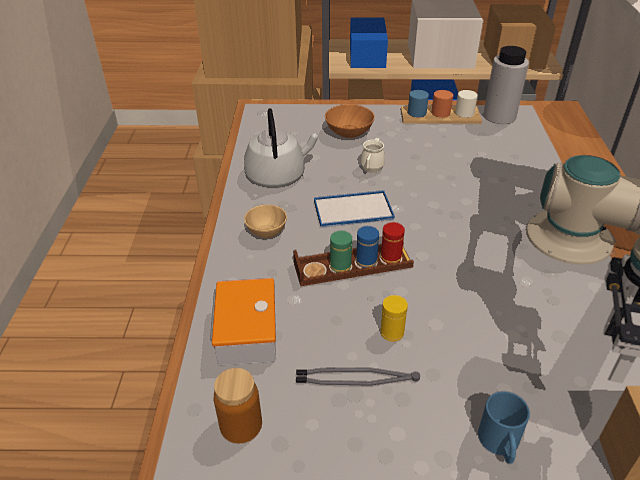

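Red is on the front pad (scene px 342,190), blue second, green third. The last pad is empty and the tray is clear. I'll take a close look with the wrist camera.

```bash
cat > h.py <<'E'
from plant import *
import numpy as np, cv2
from scipy.spatial.transform import Rotation as R
def q(yaw):  # tool down, tool y across the direction 'yaw'; better half turn
    out=[]
    for y in (yaw,yaw+np.pi):
        v=(R.from_euler('z',y)*R.from_euler('x',np.pi)).as_quat()
        out.append(np.array([v[3],v[0],v[1],v[2]]))
    return out
def best(pos,yaw):
    c=[(abs(j[5]),i) for i,o in enumerate(q(yaw)) if (j:=inverse_kinematics(pos,o)) is not None]
    return q(yaw)[min(c)[1]]
def rays(px,k):  # px Nx2 -> world directions
    K=np.array([[k["fx"],0,k["cx"]],[0,k["fy"],k["cy"]],[0,0,1]])
    n=cv2.undistortPoints(np.float64(px).reshape(-1,1,2),K,k["D"]).reshape(-1,2)
    o=k["orientation"]
    return R.from_quat([o[1],o[2],o[3],o[0]]).apply(np.c_[n,np.ones(len(n))])
def to_plane(px,k,z):
    d=rays(px,k); p=np.array(k["position"])
    return p+d*((z-p[2])/d[:,2])[:,None]
E
python3 - <<'E'
from h import *
for name,p,f in [("tray",[0.50,-0.11,0.36],0.0),("lane",[0.50,0.11,0.36],0.24)]:
    r.move_to(p,best(p,f)); k=vision.get_calibration("wrist")
    im=vision.snapshot("wrist"); cv2.imwrite(f"pics/w_{name}.png",im[:,:,::-1])
    print(k["position"],telemetry.current_joints(),telemetry.current_t())
    for n in ["side_tray"] if name=="tray" else ["lane","red_tin","blue_tin","green_tin"]:
        print(n,models.mark_of(n,"wrist")[:1])
    n="side_tray" if name=="tray" else "lane"
    reg=models.regions_of(n,"wrist")
    if reg:
        m=reg[0]["pixels"]; v,u=np.nonzero(m); P=to_plane(np.c_[u,v],k,0.012 if name=="tray" else 0.026)[:,:2]
        print(name,reg[0]["score"],m.sum(),(v.min(),v.max(),u.min(),u.max()),cv2.minAreaRect(np.float32(P)))
    np.save(f"pics/{name}.npy",np.array([k],dtype=object),allow_pickle=True)
E
```

```text
[ 0.56784495 -0.10992748  0.51494907] [-3.51251326e-01  1.32819255e-01  1.37966620e+00  2.56304653e-04
  1.62947087e+00  1.21818061e+00] 3.75
side_tray [{'at': [0.5568, -0.1065, 0.0024], 'score': 0.89}]
tray 0.76 13968 (np.int64(64), np.int64(231), np.int64(260), np.int64(374)) ((0.5522958040237427, -0.10863075405359268), (0.20070289075374603, 0.12024777382612228), 10.170598983764648)
[0.565861   0.12536032 0.5150676 ] [ 7.89770778e-02  1.32807497e-01  1.37943942e+00 -1.03577807e-03
  1.62927039e+00  1.41114705e+00] 4.7833
lane [{'at': [0.5545, 0.1198, -0.0002], 'score': 0.68}]
red_tin [{'at': [0.4679, 0.0932, 0.0071], 'score': 0.97}]
blue_tin [{'at': [0.5244, 0.1067, 0.0063], 'score': 0.78}]
green_tin [{'at': [0.5937, 0.1208, 0.0079], 'score': 0.81}]
lane 0.76 9193 (np.int64(25), np.int64(251), np.int64(290), np.int64(360)) ((0.5610815286636353, 0.11566589772701263), (0.2841334342956543, 0.08460111171007156), 14.113783836364746)
```

View pics/w_lane.png

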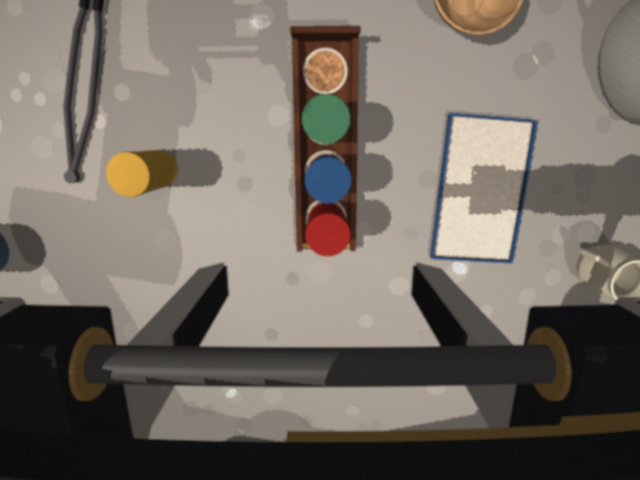

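The wrist view shows pad 4's ring at (326,71), and the lids of green at (326,120), blue at (328,180) and red at (328,234). Yellow is at (128,174).

Run:
```python
from h import *
k=np.load("pics/lane.npy",allow_pickle=True)[0]
for n,p,z in [("pad4",(326,71),.006),("g",(326,119.5),.098),("b",(328,180),.098),("r",(328,234),.098),("y",(128,174),.092),
  ("backL",(292,28),.045),("backR",(360,28),.045),("frontL",(298,250),.026),("frontR",(357,250),.026)]:
    print(n,to_plane([p],k,z)[0].round(4))
c=np.array([.5611,.1157]);a=np.radians(14.1)
for x in(-.096,-.032,.032,.096): print(c+x*np.array([np.cos(a),np.sin(a)]))
```

```text
pad4 [0.6507 0.1368 0.006 ]
g [0.5874 0.1228 0.098 ]
b [0.5249 0.1051 0.098 ]
r [0.4649 0.0901 0.098 ]
y [0.478  0.3282 0.092 ]
backL [0.6813 0.1856 0.045 ]
backR [0.7    0.1091 0.045 ]
frontL [0.416  0.1183 0.026 ]
frontR [0.435  0.0402 0.026 ]
[0.46799229 0.09231296]
[0.5300641  0.10790432]
[0.5921359  0.12349568]
[0.65420771 0.13908704]
```

```bash
cat >> h.py <<'E'
H=.060; UP=.19
def pick(xy,yaw,base):
    gripper_to(.085)
    t=[*xy,UP]; r.move_to(t,best(t,yaw))
    r.move_l([*xy,base+H+.006],vel=.15)
    gripper_to(.03,20)
    print("grip",round(telemetry.current_opening(),4),round(float(telemetry.current_finger_force()),1))
    r.move_l([*xy,UP+.01],vel=.15)
def place(xy,yaw,base):
    t=[*xy,UP+.01]; o=telemetry.current_tool_rot(); r.move_to(t,min(q(yaw),key=lambda a:-abs(a@o)))
    print("held",round(telemetry.current_opening(),4))
    z=base+H+.006
    r.move_l([*xy,z+.012],vel=.15)
    hit=r.move_l([*xy,z-.004],vel=.03,guard=5)
    p=telemetry.current_ee_pos(); print("down",hit,np.round(p-np.array([*xy,z]),4))
    gripper_to(.085)
    r.move_l([*xy,UP],vel=.18); print("t",telemetry.current_t())
TRAY=np.array([.5523,-.1086]); TY=np.radians(10.2)
def at(c,yaw,x): return c+x*np.array([np.cos(yaw),np.sin(yaw)])
E
python3 - <<'E'
from h import *
pick([.4655,.091],np.radians(14.2),.006)
place(at(TRAY,TY,.045),TY,.005)
E
```

```text
grip 0.0519 20.0
held 0.0514
down True [ 0.0003 -0.0001 -0.0004]
t 12.5083
```

Contact came at the expected height. Blue is next, then a close look at the lane.

Run:
```python
from h import *
pick([.5255,.1055],np.radians(14.2),.006)
place(at(TRAY,TY,-.045),TY,.005)
for i,p in enumerate([[.48,.09,.30],[.48,-.11,.30]]):
    r.move_to(p,best(p,.247)); k=vision.get_calibration("wrist")
    im=vision.snapshot("wrist"); cv2.imwrite(f"pics/w2_{i}.png",im[:,:,::-1]); np.save(f"pics/w2_{i}.npy",np.array([k],dtype=object),allow_pickle=True)
print(telemetry.current_t())
```

```text
grip 0.0516 20.0
held 0.0519
down True [ 0.0003 -0.0001 -0.0004]
t 19.925
21.775
```

View pics/w2_0.png

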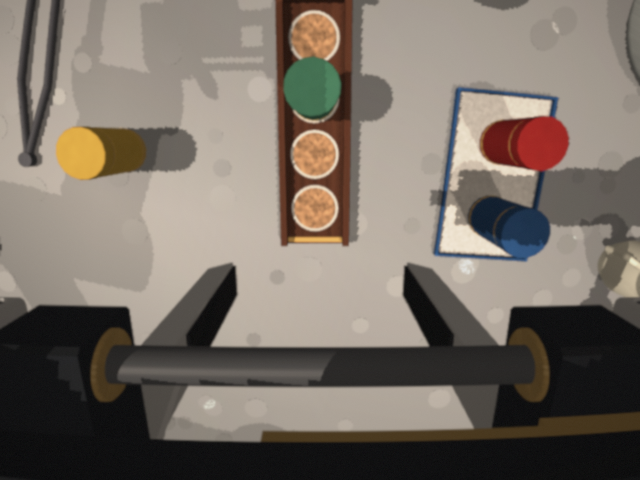

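View pics/w2_1.png

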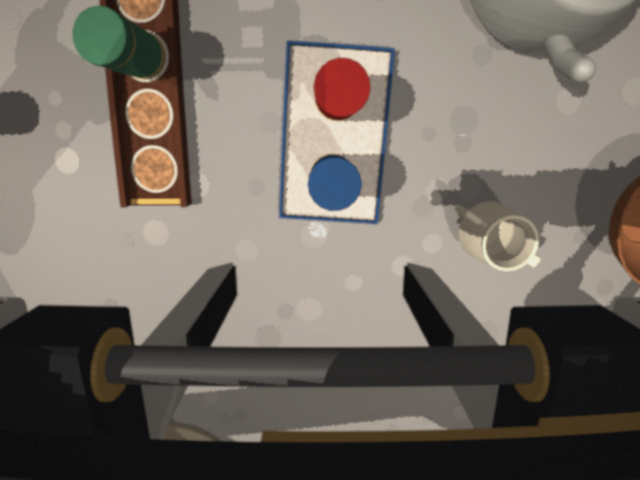

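Image 0: pads at (315,37), (315,154) and (315,208), green lid at (312,88), yellow lid at (84,153). Image 1: red lid at (342,88), blue lid at (334,183), both upright.

Run:
```python
from h import *
K=[np.load(f"pics/w2_{i}.npy",allow_pickle=True)[0] for i in(0,1)]
def f(i,seed,z,rr):
    g=cv2.cvtColor(cv2.imread(f"pics/w2_{i}.png"),cv2.COLOR_BGR2GRAY)
    x,y=seed; s=38; x0,y0=max(x-s,0),max(y-s,0); c=g[y0:y+s,x0:x+s]
    h=cv2.HoughCircles(c,cv2.HOUGH_GRADIENT_ALT,1,20,param1=100,param2=.5,minRadius=rr[0],maxRadius=rr[1])
    p=[seed] if h is None else [h[0][0][:2]+[x0,y0]]
    return None if h is None else h[0][0].round(1), np.round(p[0],1), to_plane(p,K[i],z)[0,:2].round(4)
for n,a in {"pad4":(0,(315,37),.006,(20,28)),"pad2":(0,(315,154),.006,(20,28)),"pad1":(0,(315,208),.006,(20,28)),"green":(0,(312,88),.098,(24,33)),"yellow":(0,(83,153),.092,(22,33)),
 "red":(1,(342,88),.097,(24,33)),"blue":(1,(334,183),.097,(22,33)),"pad1b":(1,(154,169),.006,(20,28)),"pad2b":(1,(149,114),.006,(20,28))}.items(): print(n,*f(*a))
```

```text
pad4 [37.  36.  24.7] [314.  36.] [0.6519 0.1384]
pad2 [37.  38.  23.1] [314. 154.] [0.5265 0.1073]
pad1 [37.  38.  23.1] [314. 208.] [0.464  0.0918]
green [37.  35.  29.3] [311.  85.] [0.5892 0.1244]
yellow [34. 40. 27.] [ 79. 155.] [0.4755 0.3298]
red [36.  36.  29.1] [340.  86.] [ 0.5954 -0.0999]
blue [38.  37.  27.1] [334. 182.] [ 0.5098 -0.1164]
pad1b [37.  39.  22.8] [153. 170.] [0.4626 0.0926]
pad2b [38.  39.  23.7] [149. 115.] [0.525 0.107]
```

```bash
cat >> h.py <<'E'
LANE=np.array([.558,.115]); LY=np.radians(14.1)
E
python3 - <<'E'
from h import *
pick([.589,.1235],LY,.006); place(at(LANE,LY,-.096),LY,.006)
pick([.509,-.1166],TY,.005); place(at(LANE,LY,-.032),LY,.006)
p=[.48,.09,.30]; r.move_to(p,best(p,.247)); k=vision.get_calibration("wrist")
im=vision.snapshot("wrist"); cv2.imwrite("pics/w3.png",im[:,:,::-1]); np.save("pics/w3.npy",np.array([k],dtype=object),allow_pickle=True)
print(telemetry.current_t())
E
```

```text
grip 0.0519 20.0
held 0.0521
down True [ 0.0004  0.0001 -0.0004]
t 29.0667
grip 0.0516 20.0
held 0.052
down True [ 0.0004  0.0001 -0.0004]
t 36.475
37.075
```

View pics/w3.png

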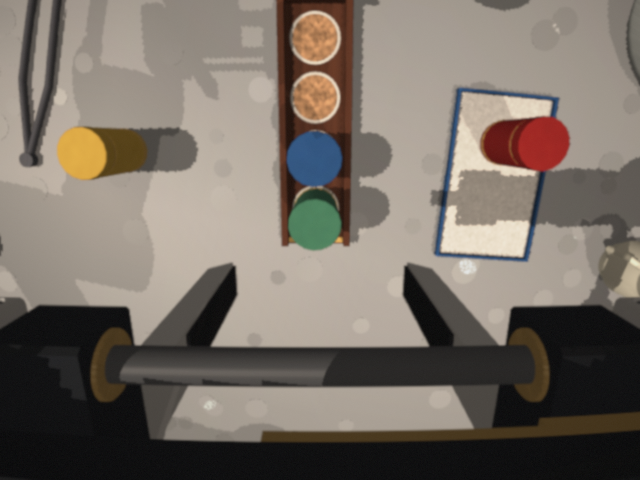

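Green is upright on the front pad (316,219) and blue on the second (314,159). Pads 3 and 4 are free, so red goes next, then yellow.

Run:
```python
from h import *
pick([.596,-.1002],TY,.005); place(at(LANE,LY,.032),LY,.006)
pick([.4765,.329],LY,0); place(at(LANE,LY,.096),LY,.006)
p=[.5,.11,.36]; r.move_to(p,best(p,LY)); k=vision.get_calibration("wrist")
im=vision.snapshot("wrist"); cv2.imwrite("pics/w4.png",im[:,:,::-1]); np.save("pics/w4.npy",np.array([k],dtype=object),allow_pickle=True)
for c in("scene","side"): cv2.imwrite(f"pics/{c}4.png",vision.snapshot(c)[:,:,::-1])
print(telemetry.current_t())
```

```text
grip 0.0519 20.0
held 0.0514
down True [ 0.0003  0.0001 -0.0003]
t 44.5917
grip 0.0518 20.0
held 0.0519
down True [ 0.0003 -0.0001 -0.0003]
t 53.65
56.4333
```

View pics/w4.png

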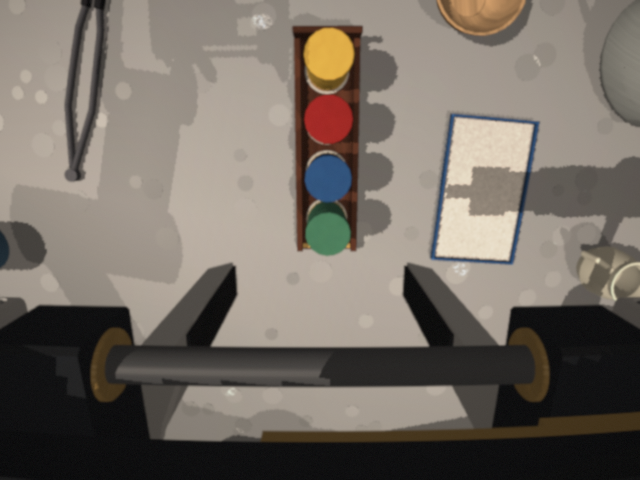

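View pics/side4.png

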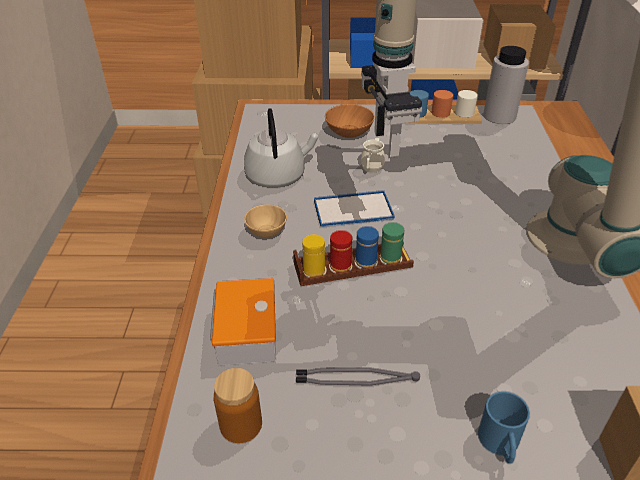

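From the front, green (328,231), blue, red, yellow (329,54) all stand upright in order, and the bystanders haven't moved. I'll do a quick centring check, then hand in.

Run:
```python
from h import *
k=np.load("pics/w4.npy",allow_pickle=True)[0]
c,s=np.cos(LY),np.sin(LY); bad=0
for n,p,x in [("g",(328,230),-.096),("b",(328,178),-.032),("r",(328,120),.032),("y",(329,54),.096)]:
    d=to_plane([p],k,.098)[0,:2]-at(LANE,LY,x); e=np.array([c*d[0]+s*d[1],-s*d[0]+c*d[1]]); print(n,(e*1e3).round(1)); bad|=np.abs(e).max()>.005
if not bad: print(r.sign_off())
```

```text
g [ 4.5 -0.6]
b [-0.3 -0.3]
r [-2.1 -0. ]
y [ 0.6 -0.8]
the job is handed in; nothing more can be done
None
```

The job is handed in: green, blue, red and yellow stand upright and released on pads 1 to 4, about 56 s in on the robot's clock. In the last check each tin was within 5 mm of its pad centre (green was the furthest, at about 4.5 mm), and the creamer, bowl and tongs had not moved.

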